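# Raise the inspection camera on its twist-lock column

### The arm

A 6-joint arm with a two-finger parallel gripper is mounted at the origin on the work surface. World frame = base frame: x ahead of the robot, y to its left, z up, the work surface at z = 0. Lengths are in m, angles in rad, forces in N, time in s.
With the tool pointing down it reaches from about 0.35 to 0.975 m from the base axis. Payload 17.4 kg.
Tool frame: the origin (TCP) lies at the centre of the arm's flange, where the gripper is bolted on; the fingertips stand 173 mm ahead of it and the grasp point (between the pads) lies ahead of it (hold_point_z is the z of the grasp point in the tool frame, in m); z points along the fingers, y is the line along which they close (so a half turn about z gives the same grasp; the last joint's range is limited). The gripper opens to 85 mm and grips with 20 to 120 N. Pads are 22 mm wide; open, the fingers measure 114 mm over their backs; the gripper's body (76 mm by 85 mm) begins 54 mm behind the grasp point. The pads swing forward as they close: fully open they stand 13 mm farther back than shut.
Start: joints at [-1.161, 0.116, 1.442, -0, 1.584, -0.038], TCP at [0.292, -0.608, 0.405] pointing down, gripper open.
Joint ranges: [-2.83, 2.83], [-0.83, 2.19], [0.07, 2.5], [-1.14, 4.28], [0.01, 3], [-2.97, 2.97]. Speed limits (rad/s): [1.89, 1.89, 2.22, 3.14, 3.14, 3.14].

### API

Orientations are given as a 3x3 rotation matrix whose columns are the frame's x, y, z axes.
In Python, from station import observe, get_image, hand_in, hold_point_z gives the robot as it stands.
- The arm moves only by the tool move_arm, never from a script. Its argument "motion" is a list of rows, each an object with "slide": the shift along the tool's x, y, z in m, a list of three; "turn": the turn, a rotation vector about the tool's x, y, z in rad, a list of three. A call has 1 to 10 rows; each row is the pose to reach, as a shift and turn from the pose commanded when the call began, along the tool's axes at that moment; what a row does not reach only later rows make up. A row lasts 1/12 s, in which the tool goes at most 41.7 mm and 7.16 degrees, less where a joint would pass 70% of its speed; a pose out of reach is approached as far as the arm can. A call with a gripper value outside its range is refused whole. "hand" is the finger opening in m, from 0 to 0.0854, set as the call begins (left out, the last holds). The fingers move at their own pace and stop on an object; the grip force is fixed at half the most. Time passes only in rows, so rows that repeat a pose let the fingers close. It gives the time, the measured TCP pose, the force and the opening at its end, in the units of the state.
- observe(): the state, without advancing time (a new reading comes with each control period).
- get_image(name): name is "side" or "top" or "wrist"; returns a dict with "color" (400x640x3 uint8, blue, green, red), "z_map" (400x640 float32, m along the optical axis (not along the pixel's ray), 0 where there is no reading), "K" (3x3 intrinsics, pixels), "world_to_cam" (4x4, takes a point from world to camera coordinates). Camera axes: x right, y down, z forward; pixel columns grow to the right and rows downward; lengths in m; the calibration is good to about 2 mm. A picture is of the moment at which its call begins.
- hand_in(): hands the job in, once; it reports no verdict.
The state is a dict: "time_s": time; "joints": joint angles; "dq": joint speeds; "joint_efforts": joint torques, N m; "tcp_pos": TCP position; "tool_rot": TCP orientation; "wrist_force": force on the tool from outside, world axes, zero at the start; "torque": the same for the moment, N m; "finger_gap": finger opening in m.
Only numpy, scipy, OpenCV 4.12 (cv2) and the standard library are available. Lean on these libraries where they do the work, as an engineer would, in place of code of your own. Each camera call takes 0.05 s, during which the arm holds its last target. There are 200 camera calls.

### The job

Bring the little inspection camera up to its working height on its telescoping column: twist the camera anticlockwise (seen from above) to free its pin from the low catch, raise it until the pin comes up gently under the roof of the upper catch, twist it back clockwise all the way and let the pin down into its seat, so that the column is locked and stays up by itself when you let go. Feel for the stops without straining the pin, do not let the camera drop, and leave the other things on the bench where they are.

Things in the scene. Friction and masses are not known exactly. Their poses are not given: they have to be found in the camera images.
- stand: Fixed camera stand: grey base plate 260 x 110 x 12 mm with an upright slotted aluminium tube and, 155 mm beyond it, a circuit board on a low rest. Origin on the bench on the tube's vertical axis; z up, +x along the base towards the board. Place and yaw differ at each start.
- stand_axis (a point): Top centre of the fixed tube (38 mm across), 120 mm above the bench. A dark clamp collar (up to 56 mm across) round the tube carries the upper catch; its height differs by 30 mm between starts and is NOT measured. Catch: steel seat with a 4 mm lip at its entry, under a steel roof. Lip-to-roof window 9 mm; the pin (6 mm) passes just under the roof, then sinks 4 mm behind the lip.
- camera_mid (a point): Centre of the camera housing, on the column's axis, 148 mm above the bench when down: aluminium box 56 x 40 x 36 mm (this frame's x, y, z). Grip from above across the 40 mm flats, closing along this frame's y. Its lens looks out of +x, tilted down, to 52 mm from the axis. About 0.3 kg with its 24 mm thick inner tube below. The frame turns and rises with the camera.
- head (a joint): Twist of camera and inner tube about the vertical axis, rad, positive anticlockwise from above. About 0 = locked (hard stop at -0.06; lens over the board); below 0.12 the pin is inside the upper lip; above 0.75 it is clear of both catches; hard stop at 1.1. Light friction (0.04 N m); stays where left.
- lift (a joint): How far the column is drawn out upwards, m; 0 = fully down (start). It sinks by its weight (about 3 N, against 1.2 N friction) unless held or caught. Without twisting, the low catch's steel roof stops it at 0.0025. Seated in the upper catch it reads between 0.037 and 0.067, by the collar's height; the upper roof is met 7 mm higher than that.
- lug: Steel pin sticking out sideways from the inner tube through the slot, on the lens side: 16 (radial) x 8 x 6 mm high; origin at its middle, 18 mm from the axis, 118 mm below the camera's centre. Never press it on a catch with more than 25 N (the stops give about 1 mm per 15 N).
- flask: Bystander: blue bottle with steel cap, 56 mm across, 120 mm high; origin at the underside's centre.
- pot: Bystander: open dark steel pot, 68 mm across, 55 mm high; origin at the underside's centre.
- driver: Bystander: screwdriver 160 mm long, lying on the bench; origin at its middle underside.

How it is judged:
On the way, in this order (a step that is already met when the one before it is completed fails the run):
1. the camera is twisted free of the low catch while still down (value of joint head above 0.7 rad and value of joint lift below 0.012 m), for 0.1 s.
2. the column is drawn out to at least 36 mm with the pin still free (value of joint head above 0.6 rad and value of joint lift above 0.036 m), for 0.1 s.
3. the camera is twisted back to the locked position at the upper catch (value of joint head below 0.12 rad and value of joint lift above 0.034 m), for 0.2 s.
At the end, for the whole second after the job is handed in: The column stays pulled out by more than 34 mm by itself, at rest (under 10 mm/s), the camera twisted back to within 0.12 rad of locked, with the pin bearing in the upper seat, camera released (all of step 3 and velocity of joint lift between -0.01 and 0.01 m/s and contact force between lug and anything else above 0.3 N); the robot touches nothing.
It fails at once if the pin is strained against a catch with more than 25 N (contact force between lug and anything else above 25 N).
It fails at once if the camera is let drop (sinks faster than 0.35 m/s) (velocity of joint lift below -0.35 m/s).
It fails at once if a bystander is moved by more than 20 mm (distance of any of flask, pot, driver from where it was at the start of the episode above 0.02 m).
It also fails if it takes over 54 s, if anything falls off the work surface, if the arm or the gripper's body presses on something with over 40 N, if the wrist force passes 120 N, or if a joint passes its speed limit or range.

## Working session

There is one attempt and no reset: what is moved stays moved. The work goes in short steps, Python scripts to look and compute and a tool call to move; the robot and the scene stay as the last step left them, time stands still between calls to the robot, and variables do not carry over. Pictures are saved under pics/ and viewed, on a budget of 10 in all, crops included, one or two more only if the job needs it, and the job is handed in when it is done.

Besides the shell and the picture viewer there is one more tool, called after "Emit:" by a JSON object that holds its "method" and its "body". move_arm: Moves the arm, as the interface text tells. Its arguments: {"type":"object","properties":{"motion":{"type":"array","items":{"type":"object","properties":{"slide":{"type":"array","items":{"type":"number"}},"turn":{"type":"array","items":{"type":"number"}}}}},"hand":{"type":"number"}},"required":["motion"]}

```bash
mkdir -p pics; ls; python3 - <<'E'
from station import *
import cv2,numpy as np
s=observe();print(s,hold_point_z)
a=get_image("side");b=get_image("top")
np.savez("v0.npz",**{k+n:d[k] for n,d in(("s",a),("t",b)) for k in d})
cv2.imwrite("pics/a.png",cv2.resize(np.vstack([a["color"],b["color"]]),None,fx=.75,fy=.75))
E
```

```text
pics
{'time_s': 0.0, 'joints': array([-1.16081113e+00,  1.16477213e-01,  1.44230866e+00, -1.34186709e-05,
        1.58399660e+00, -3.77894011e-02]), 'dq': array([ 6.89202715e-04,  1.11534851e-04,  5.12196601e-04, -1.25214079e-03,
        4.60183666e-05, -1.63685940e-03]), 'joint_efforts': array([-1.26782206e-04, -7.31986856e+01, -6.32494712e+01, -6.43415501e-05,
        6.12445539e-03,  3.36485655e-06]), 'tcp_pos': array([ 0.29224535, -0.608455  ,  0.40394102]), 'tool_rot': array([[ 9.01412927e-01,  4.32960158e-01, -4.86565804e-04],
       [ 4.32960430e-01, -9.01412273e-01,  1.08587460e-03],
       [ 3.15440507e-05, -1.18948514e-03, -9.99999292e-01]]), 'wrist_force': array([-0.12866798, -0.6193815 , -0.14709706]), 'torque': array([0.01808331, 0.03750642, 0.02719158]), 'finger_gap': 0.08580355763964148} 0.1547
```

View pics/a.png

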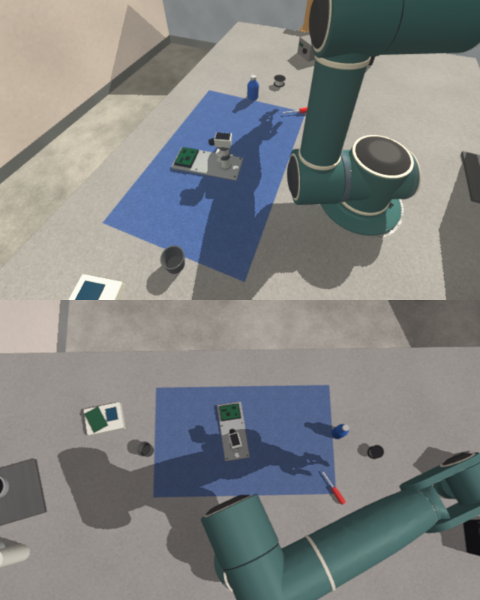

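The side view (upper) shows the camera on its stand at about (222,140). In the top view (lower) it is at about (236,438) in the composite, i.e. (314,184) in the full image, with the board towards the top. The flask, screwdriver and pot are well clear. Next I'll measure from the depth maps.

```bash
cat > h.py <<'E'
import numpy as np
def cloud(d,K,T,c):
    v,u=np.mgrid[:d.shape[0],:d.shape[1]]
    p=np.stack([(u-K[0,2])/K[0,0]*d,(v-K[1,2])/K[1,1]*d,d],-1)
    return (p-T[:3,3])@T[:3,:3]
E
python3 - <<'E'
import numpy as np,cv2
from h import *
z=np.load("v0.npz")
for n in "ts":
    P=cloud(z["z_map"+n],z["K"+n],z["world_to_cam"+n],0); C=z["color"+n].astype(int)
    if n=="t": c0=P[187,313]; print("c0",c0, "board",P[150,306])
    ok=(z["z_map"+n]>0)&(np.hypot(P[...,0]-c0[0],P[...,1]-c0[1])<.06)
    for lo,hi in((.125,.155),(.155,.18),(.10,.125)):
        m=ok&(P[...,2]>lo)&(P[...,2]<hi); Q=P[m]
        if len(Q)>5: print(n,lo,len(Q),Q.mean(0),Q.min(0),Q.max(0),cv2.minAreaRect(Q[:,:2].astype(np.float32)*1000))
    g=(z["z_map"+n]>0)&(C[...,1]>C[...,2]+25)&(C[...,1]>C[...,0]+15)&(P[...,2]<.06)&(np.hypot(P[...,0]-c0[0],P[...,1]-c0[1])<.3)
    Q=P[g];print("board",len(Q),np.median(Q,0),cv2.minAreaRect(Q[:,:2].astype(np.float32)*1000))
    m=(np.hypot(P[...,0]-c0[0],P[...,1]-c0[1])<.3)&(P[...,2]>.008)&(P[...,2]<.03)&(C.max(-1)-C.min(-1)<40)
    Q=P[m];print("base",len(Q),cv2.minAreaRect(Q[:,:2].astype(np.float32)*1000))
cv2.imwrite("pics/b.png",np.hstack([cv2.resize(z["colort"][120:240,260:380],(400,400)),cv2.resize(z["colors"][150:260,220:330],(400,400))]))
E
```

```text
c0 [0.48798622 0.03738118 0.16504863] board [0.64063793 0.06116327 0.02387748]
t 0.125 64 [0.51181335 0.04614654 0.14457275] [0.45990488 0.01405321 0.13293818] [0.5396534  0.06168136 0.15416602] ((500.50177001953125, 44.574920654296875), (79.8588638305664, 37.23302459716797), 18.885677337646484)
t 0.155 255 [0.4896492  0.0388906  0.16622096] [0.45930228 0.01398365 0.15541911] [0.52115878 0.06395839 0.17242894] ((490.330322265625, 38.9279899597168), (55.92030715942383, 39.5728645324707), 14.868032455444336)
board 358 [0.64422154 0.05764356 0.02648004] ((644.1737060546875, 59.983619689941406), (63.24150466918945, 80.1675796508789), 8.218006134033203)
base 1728 ((487.686767578125, 0.324432373046875), (423.14215087890625, 537.9056396484375), 56.211429595947266)
s 0.125 213 [0.49299309 0.05136781 0.14369765] [0.45515033 0.01057257 0.12505512] [0.53728423 0.06441755 0.15495107] ((494.2060546875, 44.73796081542969), (81.55420684814453, 38.6507568359375), 23.85444450378418)
s 0.155 302 [0.48454205 0.04083739 0.16631127] [0.45533456 0.01145236 0.15515785] [0.5164022  0.06300649 0.17122148] ((487.7275085449219, 38.08174133300781), (59.01367950439453, 42.07609558105469), 16.965248107910156)
s 0.1 81 [0.47977057 0.04829164 0.11360433] [0.46764509 0.02922597 0.10000898] [0.49824644 0.05603208 0.12292123] ((479.4758605957031, 45.854915618896484), (35.14784240722656, 15.521636962890625), 36.122684478759766)
board 350 [0.63972353 0.05882072 0.02763016] ((640.2424926757812, 58.8669548034668), (62.36404037475586, 80.72090911865234), 8.066890716552734)
base 2012 ((555.2501220703125, 46.562191009521484), (259.65667724609375, 112.72306823730469), 8.252013206481934)
```

View pics/b.png

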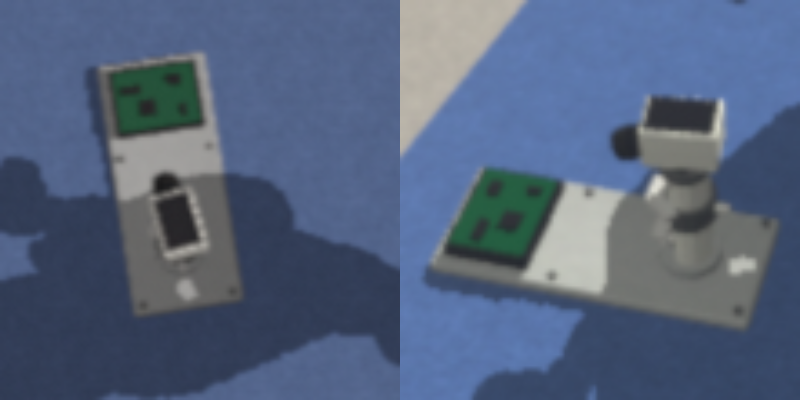

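Both views agree: the camera axis is at about (0.489, 0.038), its top at z≈0.166, base yaw 8.2° and camera yaw about 15°. I'll move above it.

Emit:
{"method": "move_arm", "body": {"motion": [{"slide":[0.0457,-0.0497,0],"turn":[0,0,0.018]},{"slide":[0.0687,-0.0746,0],"turn":[0,0,0.03]},{"slide":[0.0915,-0.0995,0],"turn":[0,0,0.04]},{"slide":[0.115,-0.1245,0],"turn":[0,0,0.05]},{"slide":[0.1373,-0.149,0],"turn":[0,0,0.06]},{"slide":[0.16,-0.174,0],"turn":[0,0,0.07]},{"slide":[0.183,-0.199,0],"turn":[0,0,0.08]},{"slide":[0.206,-0.224,0],"turn":[0,0,0.09]},{"slide":[0.229,-0.249,0],"turn":[0,0,0.1]},{"slide":[0.252,-0.274,0],"turn":[0,0,0.11]}]}}

```text
time_s: 0.93
tcp_pos: [0.4008, -0.2507, 0.4045]
tool_rot: [[0.944, 0.331, -0.0], [0.331, -0.944, 0.0], [-0.0, -0.0, -1.0]]
wrist_force: [0.9, -0.7, -0.3]
finger_gap: 0.0853
```

Emit:
{"method": "move_arm", "body": {"motion": [{"slide":[0.02,-0.027,0],"turn":[0,0,0.008]},{"slide":[0.04,-0.055,0],"turn":[0,0,0.016]},{"slide":[0.06,-0.082,0],"turn":[0,0,0.024]},{"slide":[0.08,-0.11,0],"turn":[0,0,0.032]},{"slide":[0.1,-0.137,0],"turn":[0,0,0.04]},{"slide":[0.12,-0.164,0],"turn":[0,0,0.048]},{"slide":[0.14,-0.192,0],"turn":[0,0,0.056]},{"slide":[0.16,-0.22,0],"turn":[0,0,0.064]},{"slide":[0.179,-0.2447,0],"turn":[0,0,0.073]},{"slide":[0.179,-0.2447,0],"turn":[0,0,0.073]}]}}

```text
time_s: 1.77
tcp_pos: [0.4893, 0.0417, 0.4042]
tool_rot: [[0.964, 0.264, -0.001], [0.264, -0.964, 0.001], [-0.0, -0.001, -1.0]]
wrist_force: [0.3, -0.4, -0.7]
finger_gap: 0.0852
```

```bash
python3 - <<'E'
from station import *
from h import *
import cv2
s=observe();print(s["tcp_pos"],np.arctan2(s["tool_rot"][1,0],s["tool_rot"][0,0]),s["wrist_force"])
w=get_image("wrist");P=cloud(w["z_map"],w["K"],w["world_to_cam"],0)
print("cam at",-w["world_to_cam"][:3,:3].T@w["world_to_cam"][:3,3])
ok=(w["z_map"]>0)&(np.hypot(P[...,0]-.489,P[...,1]-.038)<.06)&(P[...,2]>.158)&(P[...,2]<.176)
Q=P[ok];print(len(Q),np.median(Q,0),cv2.minAreaRect(Q[:,:2].astype(np.float32)*1000))
C=w["color"].astype(int);g=(C[...,1]>C[...,2]+20)&(C[...,1]>C[...,0]+10)&(P[...,2]<.06)&(P[...,2]>.015)
if g.sum()>9:print(cv2.minAreaRect(P[g][:,:2].astype(np.float32)*1000),np.median(P[g],0))
cv2.imwrite("pics/c.png",w["color"])
E
```

```text
[0.4892946  0.04166035 0.40419085] 0.2676454158517082 [ 0.2896409  -0.40686339 -0.72034506]
cam at [0.55327654 0.05843259 0.37356813]
5155 [0.49213513 0.03824295 0.16668774] ((489.91595458984375, 37.66960144042969), (55.60491180419922, 40.09834671020508), 15.13988971710205)
((635.2694702148438, 57.66919708251953), (47.29304504394531, 84.01702117919922), 8.00079345703125) [0.63328252 0.05316336 0.02622997]
```

View pics/c.png

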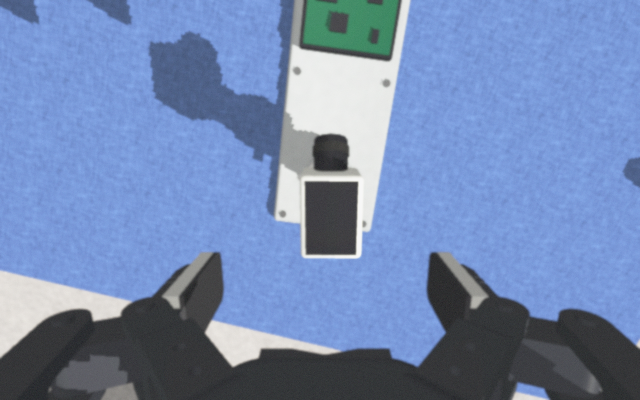

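The wrist view shows the housing at pixels (302–362, 170–257), aligned between the fingers, with the lens pointing up towards the board. Its rectangle centre is (0.490, 0.0377), yaw 15.1°.

Emit:
{"method": "move_arm", "body": {"motion": [{"slide":[0.001,0,0.015]},{"slide":[0.001,0,0.03]},{"slide":[0.001,0,0.045]},{"slide":[0.001,0,0.045]},{"slide":[0.001,0,0.045]}]}}

```text
schema error: expected keys slide, turn
```

Emit:
{"method": "move_arm", "body": {"motion": [{"slide":[0.001,0,0.015],"turn":[0,0,0]},{"slide":[0.001,0,0.03],"turn":[0,0,0]},{"slide":[0.001,0,0.045],"turn":[0,0,0]},{"slide":[0.001,0,0.045],"turn":[0,0,0]},{"slide":[0.001,0,0.045],"turn":[0,0,0]}]}}

```text
time_s: 2.23
tcp_pos: [0.4893, 0.0374, 0.3594]
tool_rot: [[0.965, 0.261, -0.001], [0.261, -0.965, -0.0], [-0.001, -0.0, -1.0]]
wrist_force: [0.3, 0.5, 0.5]
finger_gap: 0.085
```

```bash
python3 - <<'E'
from station import *
import numpy as np
s=observe();R=s["tool_rot"];print(s["tcp_pos"],R,np.arctan2(R[1,0],R[0,0]),s["wrist_force"],s["torque"])
print(R.T@(np.array([.4897,.0377,.305])-s["tcp_pos"]))
E
```

```text
[0.48932394 0.03741225 0.35943935] [[ 9.65321410e-01  2.61061248e-01 -1.26511352e-03]
 [ 2.61061251e-01 -9.65322224e-01 -1.65530353e-04]
 [-1.26445576e-03 -1.70482125e-04 -9.99999186e-01]] 0.26412163106446623 [0.30128147 0.49456894 0.46737669] [ 0.01443034 -0.03438325  0.02537616]
[ 0.00050698 -0.00017032  0.05443878]
```

Emit:
{"method": "move_arm", "body": {"motion": [{"slide":[0.0005,0,0.012],"turn":[0,0,0]},{"slide":[0.0005,0,0.024],"turn":[0,0,0]},{"slide":[0.0005,0,0.036],"turn":[0,0,0]},{"slide":[0.0005,0,0.046],"turn":[0,0,0]},{"slide":[0.0005,0,0.053],"turn":[0,0,0]},{"slide":[0.0005,0,0.053],"turn":[0,0,0]},{"slide":[0.0005,0,0.053],"turn":[0,0,0]}]}}

```text
time_s: 2.82
tcp_pos: [0.49, 0.0383, 0.3064]
tool_rot: [[0.965, 0.262, -0.001], [0.262, -0.965, 0.0], [-0.001, -0.0, -1.0]]
wrist_force: [1.0, 0.5, 0.1]
finger_gap: 0.0855
```

Emit:
{"method": "move_arm", "body": {"hand": 0.03, "motion": [{"slide":[0,0,0],"turn":[0,0,0]},{"slide":[0,0,0],"turn":[0,0,0]},{"slide":[0,0,0],"turn":[0,0,0]},{"slide":[0,0,0],"turn":[0,0,0]},{"slide":[0,0,0],"turn":[0,0,0]},{"slide":[0,0,0],"turn":[0,0,0]},{"slide":[0,0,0],"turn":[0,0,0]},{"slide":[0,0,0],"turn":[0,0,0]}]}}

```text
time_s: 3.48
tcp_pos: [0.4901, 0.0382, 0.3073]
tool_rot: [[0.965, 0.262, 0.001], [0.262, -0.965, 0.0], [0.001, 0.0, -1.0]]
wrist_force: [-0.6, 0.0, 6.0]
finger_gap: 0.0396
```

```bash
cat > o.py <<'E'
from station import *
import numpy as np
np.set_printoptions(precision=4,suppress=True)
s=observe();R=s["tool_rot"];print(s["time_s"],s["tcp_pos"],"yaw",np.arctan2(R[1,0],R[0,0]),s["wrist_force"],s["torque"],s["finger_gap"],R[:,2])
E
python3 o.py
```

```text
3.4833 [0.4901 0.0382 0.3073] yaw 0.26477703292255916 [-0.5826  0.0499  5.9668] [ 0.07    0.1717 -0.0132] 0.03955257761361432 [ 0.0008  0.0001 -1.    ]
```

Emit:
{"method": "move_arm", "body": {"motion": [{"slide":[0,0,0],"turn":[0,0,-0.04]},{"slide":[0,0,0],"turn":[0,0,-0.1]},{"slide":[0,0,0],"turn":[0,0,-0.16]},{"slide":[0,0,0],"turn":[0,0,-0.22]},{"slide":[0,0,0],"turn":[0,0,-0.28]},{"slide":[0,0,0],"turn":[0,0,-0.34]},{"slide":[0,0,0],"turn":[0,0,-0.38]},{"slide":[0,0,0],"turn":[0,0,-0.4]},{"slide":[0,0,0],"turn":[0,0,-0.4]}]}}

```text
time_s: 4.23
tcp_pos: [0.49, 0.0385, 0.3073]
tool_rot: [[0.786, 0.618, 0.0], [0.618, -0.786, 0.001], [0.001, -0.001, -1.0]]
wrist_force: [-2.9, 3.3, 8.1]
finger_gap: 0.0391
```

```bash
python3 o.py
```

```text
4.2333 [0.49   0.0385 0.3073] yaw 0.6664298277583859 [-2.9384  3.3106  8.1073] [0.7804 0.6204 0.0446] 0.03910404983134158 [ 0.0003  0.0009 -1.    ]
```

Emit:
{"method": "move_arm", "body": {"motion": [{"slide":[0,0,0],"turn":[0,0,-0.04]},{"slide":[0,0,0],"turn":[0,0,-0.1]},{"slide":[0,0,0],"turn":[0,0,-0.16]},{"slide":[0,0,0],"turn":[0,0,-0.22]},{"slide":[0,0,0],"turn":[0,0,-0.28]},{"slide":[0,0,0],"turn":[0,0,-0.34]},{"slide":[0,0,0],"turn":[0,0,-0.38]},{"slide":[0,0,0],"turn":[0,0,-0.41]},{"slide":[0,0,0],"turn":[0,0,-0.41]},{"slide":[0,0,0],"turn":[0,0,-0.41]}]}}

```text
time_s: 5.07
tcp_pos: [0.4898, 0.0386, 0.3072]
tool_rot: [[0.475, 0.88, -0.001], [0.88, -0.475, 0.001], [0.001, -0.001, -1.0]]
wrist_force: [-4.4, 5.8, 9.1]
finger_gap: 0.0392
```

```bash
python3 - <<'E'
exec(open("o.py").read())
import cv2
a=get_image("side");t=get_image("top")
cv2.imwrite("pics/d.png",np.hstack([cv2.resize(t["color"][120:240,260:380],(400,400)),cv2.resize(a["color"][130:260,210:340],(400,400))]))
E
```

```text
5.0667 [0.4898 0.0386 0.3072] yaw 1.075302124896154 [-4.4099  5.7704  9.1454] [1.1766 1.3629 0.0363] 0.03922028709066569 [-0.0006  0.0014 -1.    ]
```

View pics/d.png

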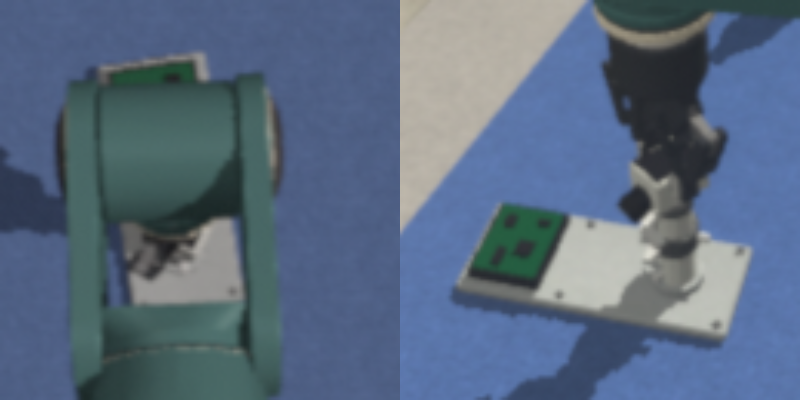

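The lens has swung round, towards the viewer in the side view at (630,205), so step 1 looks met. Next I'll estimate the collar height from the side views to narrow the approach.

```bash
python3 - <<'E'
from station import *
import cv2,numpy as np
z=np.load("v0.npz");a=get_image("side")
K,T=a["K"],a["world_to_cam"]
out=[]
for im in(z["colors"],a["color"]):
    S=10;u0,v0=None,None
    def pr(x,y,h):
        p=T@[x,y,h,1];q=K@p[:3];return q[:2]/q[2]
    c=pr(.4893,.038,.08);u0,v0=int(c[0])-20,int(c[1])-25
    m=cv2.resize(im[v0:v0+50,u0:u0+40],None,fx=S,fy=S,interpolation=cv2.INTER_CUBIC)
    for h in range(20,170,10):
        q=(pr(.4893,.038,h/1000)-[u0,v0]+.5)*S;q=q.astype(int)
        cv2.line(m,(int(q[0])+100,q[1]),(int(q[0])+130,q[1]),(0,0,255) if h%50==0 else (0,255,255),1)
        cv2.putText(m,str(h),(int(q[0])+132,q[1]+4),0,.4,(0,0,255),1)
    out.append(m)
cv2.imwrite("pics/e.png",np.hstack(out));print(-T[:3,:3].T@T[:3,3])
E
```

```text
[0.18242046 0.643377   0.82320435]
```

View pics/e.png

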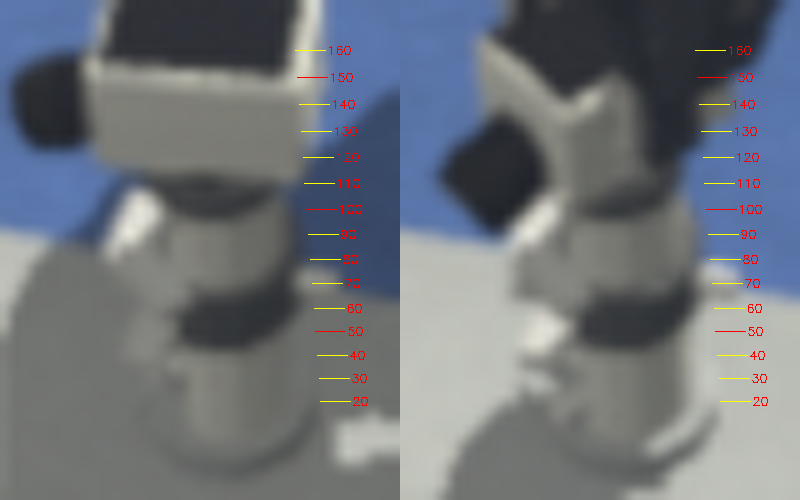

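The dark collar spans roughly z = 74–94 mm, which is consistent with the stated range but too coarse to set the height. I'll raise to 40 mm, below the earliest possible roof at 44 mm, then feel upwards.

Emit:
{"method": "move_arm", "body": {"motion": [{"slide":[0.0003,-0.0006,-0.003],"turn":[0,0,0]},{"slide":[0.0003,-0.0006,-0.008],"turn":[0,0,0]},{"slide":[0.0003,-0.0006,-0.014],"turn":[0,0,0]},{"slide":[0.0003,-0.0006,-0.02],"turn":[0,0,0]},{"slide":[0.0003,-0.0006,-0.026],"turn":[0,0,0]},{"slide":[0.0003,-0.0006,-0.032],"turn":[0,0,0]},{"slide":[0.0003,-0.0006,-0.037],"turn":[0,0,0]},{"slide":[0.0003,-0.0006,-0.04],"turn":[0,0,0]},{"slide":[0.0003,-0.0006,-0.041],"turn":[0,0,0]},{"slide":[0.0003,-0.0006,-0.041],"turn":[0,0,0]}]}}

```text
time_s: 6.05
tcp_pos: [0.4895, 0.0389, 0.3484]
tool_rot: [[0.476, 0.88, -0.0], [0.88, -0.476, 0.0], [0.0, -0.0, -1.0]]
wrist_force: [-3.1, 4.8, -1.4]
finger_gap: 0.0393
```

```bash
python3 - <<'E'
exec(open("o.py").read())
import cv2
a=get_image("side");K,T=a["K"],a["world_to_cam"]
p=T@[.4893,.038,.08,1];q=K@p[:3];u,v=(q[:2]/q[2]).astype(int)
cv2.imwrite("pics/f.png",cv2.resize(a["color"][v-30:v+25,u-22:u+22],None,fx=10,fy=10,interpolation=cv2.INTER_CUBIC))
E
```

```text
6.05 [0.4895 0.0389 0.3484] yaw 1.0748567396445894 [-3.0648  4.8174 -1.3968] [0.9531 0.8572 0.0639] 0.039252801976600034 [-0.0001  0.0003 -1.    ]
```

View pics/f.png

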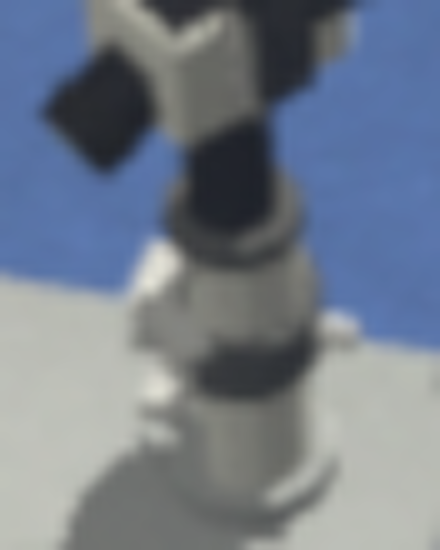

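The camera is about 41 mm up on its dark inner tube, with the white catch at (160,270) left of the tube. I'll feel upwards in small steps.

Emit:
{"method": "move_arm", "body": {"motion": [{"slide":[0,0,-0.001],"turn":[0,0,0]},{"slide":[0,0,-0.002],"turn":[0,0,0]},{"slide":[0,0,-0.002],"turn":[0,0,0]}]}}

```text
time_s: 6.35
tcp_pos: [0.4896, 0.0389, 0.3501]
tool_rot: [[0.476, 0.88, -0.0], [0.88, -0.476, 0.0], [0.0, -0.0, -1.0]]
wrist_force: [-3.5, 4.6, -2.6]
finger_gap: 0.0392
```

Emit:
{"method": "move_arm", "body": {"motion": [{"slide":[0,0,-0.0006],"turn":[0,0,0]},{"slide":[0,0,-0.0012],"turn":[0,0,0]},{"slide":[0,0,-0.0012],"turn":[0,0,0]}]}}

```text
time_s: 6.6
tcp_pos: [0.4896, 0.0388, 0.3512]
tool_rot: [[0.476, 0.88, -0.0], [0.88, -0.476, 0.0], [0.0, -0.0, -1.0]]
wrist_force: [-2.2, 3.9, -1.6]
finger_gap: 0.039
```

Emit:
{"method": "move_arm", "body": {"motion": [{"slide":[0,0,-0.0008],"turn":[0,0,0]},{"slide":[0,0,-0.0015],"turn":[0,0,0]},{"slide":[0,0,-0.0015],"turn":[0,0,0]},{"slide":[0,0,-0.0015],"turn":[0,0,0]}]}}

```text
time_s: 6.93
tcp_pos: [0.4896, 0.0388, 0.3527]
tool_rot: [[0.476, 0.88, -0.0], [0.88, -0.476, 0.0], [0.0, -0.0, -1.0]]
wrist_force: [-3.8, 4.5, -2.6]
finger_gap: 0.0393
```

Emit:
{"method": "move_arm", "body": {"motion": [{"slide":[0,0,-0.0008],"turn":[0,0,0]},{"slide":[0,0,-0.0015],"turn":[0,0,0]},{"slide":[0,0,-0.0015],"turn":[0,0,0]},{"slide":[0,0,-0.0015],"turn":[0,0,0]}]}}

```text
time_s: 7.27
tcp_pos: [0.4896, 0.0389, 0.3542]
tool_rot: [[0.476, 0.88, -0.0], [0.88, -0.476, 0.0], [0.0, -0.0, -1.0]]
wrist_force: [-3.2, 5.1, -3.4]
finger_gap: 0.0395
```

Emit:
{"method": "move_arm", "body": {"motion": [{"slide":[0,0,-0.0008],"turn":[0,0,0]},{"slide":[0,0,-0.0015],"turn":[0,0,0]},{"slide":[0,0,-0.0015],"turn":[0,0,0]},{"slide":[0,0,-0.0015],"turn":[0,0,0]}]}}

```text
time_s: 7.6
tcp_pos: [0.4896, 0.0388, 0.3558]
tool_rot: [[0.476, 0.88, -0.0], [0.88, -0.476, 0.0], [0.0, -0.0, -1.0]]
wrist_force: [-3.4, 5.0, -2.9]
finger_gap: 0.039
```

Emit:
{"method": "move_arm", "body": {"motion": [{"slide":[0,0,-0.0008],"turn":[0,0,0]},{"slide":[0,0,-0.0015],"turn":[0,0,0]},{"slide":[0,0,-0.0015],"turn":[0,0,0]},{"slide":[0,0,-0.0015],"turn":[0,0,0]}]}}

```text
time_s: 7.93
tcp_pos: [0.4896, 0.0388, 0.3561]
tool_rot: [[0.476, 0.88, -0.001], [0.88, -0.476, 0.0], [-0.0, -0.001, -1.0]]
wrist_force: [0.4, 5.6, -14.8]
finger_gap: 0.0393
```

The roof is met at TCP z≈0.356 (lift ≈0.0488), pin force about 12 N. I'll back off about 1.2 mm so the pin passes midway through the window.

Emit:
{"method": "move_arm", "body": {"motion": [{"slide":[0,0,0.0014],"turn":[0,0,0]},{"slide":[0,0,0.0028],"turn":[0,0,0]},{"slide":[0,0,0.0028],"turn":[0,0,0]},{"slide":[0,0,0.0028],"turn":[0,0,0]}]}}

```text
time_s: 8.27
tcp_pos: [0.4895, 0.0388, 0.3543]
tool_rot: [[0.476, 0.879, -0.0], [0.879, -0.476, 0.0], [0.0, -0.0, -1.0]]
wrist_force: [-2.2, 4.7, -5.2]
finger_gap: 0.0393
```

Emit:
{"method": "move_arm", "body": {"motion": [{"slide":[0,0,0],"turn":[0,0,0.03]},{"slide":[0,0,0],"turn":[0,0,0.08]},{"slide":[0,0,0],"turn":[0,0,0.13]},{"slide":[0,0,0],"turn":[0,0,0.18]},{"slide":[0,0,0],"turn":[0,0,0.23]},{"slide":[0,0,0],"turn":[0,0,0.28]},{"slide":[0,0,0],"turn":[0,0,0.33]},{"slide":[0,0,0],"turn":[0,0,0.37]},{"slide":[0,0,0],"turn":[0,0,0.4]},{"slide":[0,0,0],"turn":[0,0,0.4]}]}}

```text
time_s: 9.1
tcp_pos: [0.4897, 0.0387, 0.3545]
tool_rot: [[0.782, 0.624, 0.001], [0.624, -0.782, -0.0], [0.0, 0.001, -1.0]]
wrist_force: [0.3, 3.0, -3.7]
finger_gap: 0.0394
```

```bash
python3 o.py
```

```text
9.1 [0.4897 0.0387 0.3545] yaw 0.67324657956361 [ 0.2888  2.9868 -3.6773] [ 0.7163  0.1502 -0.0853] 0.03941506727472248 [ 0.0006 -0.0002 -1.    ]
```

Emit:
{"method": "move_arm", "body": {"motion": [{"slide":[0,0,0],"turn":[0,0,0.03]},{"slide":[0,0,0],"turn":[0,0,0.08]},{"slide":[0,0,0],"turn":[0,0,0.13]},{"slide":[0,0,0],"turn":[0,0,0.18]},{"slide":[0,0,0],"turn":[0,0,0.23]},{"slide":[0,0,0],"turn":[0,0,0.28]},{"slide":[0,0,0],"turn":[0,0,0.33]},{"slide":[0,0,0],"turn":[0,0,0.37]},{"slide":[0,0,0],"turn":[0,0,0.4]},{"slide":[0,0,0],"turn":[0,0,0.4]}]}}

```text
time_s: 9.93
tcp_pos: [0.4898, 0.0385, 0.3545]
tool_rot: [[0.963, 0.271, 0.001], [0.271, -0.963, -0.001], [0.001, 0.001, -1.0]]
wrist_force: [1.4, -0.5, -3.2]
finger_gap: 0.0393
```

```bash
python3 o.py
```

```text
9.9333 [0.4898 0.0385 0.3545] yaw 0.27414855857360704 [ 1.3526 -0.5066 -3.1616] [-0.1102 -0.329  -0.0059] 0.039323916896937657 [ 0.001  -0.0009 -1.    ]
```

Emit:
{"method": "move_arm", "body": {"motion": [{"slide":[0,0,0],"turn":[0,0,0.03]},{"slide":[0,0,0],"turn":[0,0,0.06]},{"slide":[0,0,0],"turn":[0,0,0.09]},{"slide":[0,0,0],"turn":[0,0,0.12]},{"slide":[0,0,0],"turn":[0,0,0.13]},{"slide":[0,0,0],"turn":[0,0,0.13]},{"slide":[0,0,0],"turn":[0,0,0.13]}]}}

```text
time_s: 10.52
tcp_pos: [0.4897, 0.0385, 0.3545]
tool_rot: [[0.989, 0.146, 0.001], [0.146, -0.989, -0.001], [0.001, 0.001, -1.0]]
wrist_force: [2.0, -4.3, -1.5]
finger_gap: 0.039
```

```bash
python3 o.py
```

```text
10.5167 [0.4897 0.0385 0.3545] yaw 0.1462292274927188 [ 2.0292 -4.3314 -1.5324] [-1.0744 -0.5737 -0.0287] 0.03896732918813551 [ 0.0009 -0.0009 -1.    ]
```

Emit:
{"method": "move_arm", "body": {"motion": [{"slide":[0,0,0],"turn":[0,0,0.015]},{"slide":[0,0,0],"turn":[0,0,0.03]},{"slide":[0,0,0],"turn":[0,0,0.03]},{"slide":[0,0,0],"turn":[0,0,0.03]}]}}

```text
time_s: 10.85
tcp_pos: [0.4897, 0.0385, 0.3544]
tool_rot: [[0.993, 0.115, 0.001], [0.115, -0.993, -0.001], [0.001, 0.001, -1.0]]
wrist_force: [2.3, -5.9, -1.8]
finger_gap: 0.039
```

```bash
python3 o.py
```

```text
10.85 [0.4897 0.0385 0.3544] yaw 0.11560717918705539 [ 2.3146 -5.9218 -1.7946] [-1.1712 -0.6003 -0.0426] 0.03903014632400259 [ 0.0009 -0.001  -1.    ]
```

Head ≈ −0.03 with no stop force. Now I'll lower it; the seat is expected at TCP z≈0.349.

Emit:
{"method": "move_arm", "body": {"motion": [{"slide":[0,0,0.001],"turn":[0,0,0]},{"slide":[0,0,0.002],"turn":[0,0,0]},{"slide":[0,0,0.003],"turn":[0,0,0]},{"slide":[0,0,0.004],"turn":[0,0,0]},{"slide":[0,0,0.0045],"turn":[0,0,0]},{"slide":[0,0,0.0045],"turn":[0,0,0]},{"slide":[0,0,0.0045],"turn":[0,0,0]}]}}

```text
time_s: 11.43
tcp_pos: [0.4897, 0.0385, 0.3497]
tool_rot: [[0.993, 0.115, 0.001], [0.115, -0.993, -0.001], [0.001, 0.001, -1.0]]
wrist_force: [3.5, -4.9, -3.4]
finger_gap: 0.0392
```

```bash
python3 o.py
```

```text
11.4333 [0.4897 0.0385 0.3497] yaw 0.1157448676837841 [ 3.4514 -4.8744 -3.4403] [-1.1298 -0.81   -0.0557] 0.039155256232214004 [ 0.0006 -0.001  -1.    ]
```

Emit:
{"method": "move_arm", "body": {"motion": [{"slide":[0,0,0.0006],"turn":[0,0,0]},{"slide":[0,0,0.0012],"turn":[0,0,0]},{"slide":[0,0,0.0012],"turn":[0,0,0]},{"slide":[0,0,0.0012],"turn":[0,0,0]}]}}

```text
time_s: 11.77
tcp_pos: [0.4897, 0.0385, 0.3489]
tool_rot: [[0.993, 0.116, 0.001], [0.116, -0.993, -0.001], [0.001, 0.001, -1.0]]
wrist_force: [2.1, -4.8, -0.6]
finger_gap: 0.0393
```

Emit:
{"method": "move_arm", "body": {"motion": [{"slide":[0,0,0.0005],"turn":[0,0,0]},{"slide":[0,0,0.001],"turn":[0,0,0]},{"slide":[0,0,0.001],"turn":[0,0,0]},{"slide":[0,0,0.001],"turn":[0,0,0]}]}}

```text
time_s: 12.1
tcp_pos: [0.4897, 0.0385, 0.3488]
tool_rot: [[0.993, 0.115, 0.002], [0.115, -0.993, -0.001], [0.002, 0.001, -1.0]]
wrist_force: [-0.5, -5.6, 8.3]
finger_gap: 0.039
```

The pin bears on the seat at TCP z=0.3488, 7 mm under the roof, as stated. I'll ease off and release.

Emit:
{"method": "move_arm", "body": {"motion": [{"slide":[0,0,-0.0004],"turn":[0,0,0]},{"slide":[0,0,-0.0008],"turn":[0,0,0]},{"slide":[0,0,-0.0008],"turn":[0,0,0]}]}}

```text
time_s: 12.35
tcp_pos: [0.4897, 0.0385, 0.3489]
tool_rot: [[0.993, 0.115, 0.001], [0.115, -0.993, -0.001], [0.001, 0.001, -1.0]]
wrist_force: [1.4, -5.7, 1.2]
finger_gap: 0.039
```

Emit:
{"method": "move_arm", "body": {"hand": 0.08, "motion": [{"slide":[0,0,0],"turn":[0,0,0]},{"slide":[0,0,0],"turn":[0,0,0]},{"slide":[0,0,0],"turn":[0,0,0]},{"slide":[0,0,0],"turn":[0,0,0]},{"slide":[0,0,0],"turn":[0,0,0]},{"slide":[0,0,0],"turn":[0,0,0]},{"slide":[0,0,0],"turn":[0,0,0]},{"slide":[0,0,0],"turn":[0,0,0]}]}}

```text
time_s: 13.02
tcp_pos: [0.4896, 0.0388, 0.3482]
tool_rot: [[0.993, 0.115, -0.0], [0.115, -0.993, 0.0], [-0.0, -0.0, -1.0]]
wrist_force: [1.0, -0.4, -0.1]
finger_gap: 0.0798
```

Released with no force left. I'll retreat straight up and check.

Emit:
{"method": "move_arm", "body": {"motion": [{"slide":[0,0,-0.01],"turn":[0,0,0]},{"slide":[0,0,-0.025],"turn":[0,0,0]},{"slide":[0,0,-0.045],"turn":[0,0,0]},{"slide":[0,0,-0.065],"turn":[0,0,0]},{"slide":[0,0,-0.085],"turn":[0,0,0]},{"slide":[0,0,-0.1],"turn":[0,0,0]},{"slide":[0,0,-0.11],"turn":[0,0,0]},{"slide":[0,0,-0.11],"turn":[0,0,0]},{"slide":[0,0,-0.11],"turn":[0,0,0]}]}}

```text
time_s: 13.77
tcp_pos: [0.4897, 0.0388, 0.458]
tool_rot: [[0.993, 0.115, 0.0], [0.115, -0.993, 0.0], [0.0, 0.0, -1.0]]
wrist_force: [0.1, 0.2, 0.0]
finger_gap: 0.0798
```

```bash
python3 - <<'E'
exec(open("o.py").read())
from h import *
import cv2
w=get_image("wrist");P=cloud(w["z_map"],w["K"],w["world_to_cam"],0)
ok=(w["z_map"]>0)&(np.hypot(P[...,0]-.489,P[...,1]-.038)<.06)&(P[...,2]>.198)&(P[...,2]<.225)
Q=P[ok];print(len(Q),np.median(Q,0),cv2.minAreaRect(Q[:,:2].astype(np.float32)*1000))
a=get_image("side")
cv2.imwrite("pics/g.png",np.hstack([cv2.resize(w["color"],(480,300)),cv2.resize(a["color"][120:250,220:350],(300,300))]))
E
```

```text
13.7667 [0.4897 0.0388 0.458 ] yaw 0.11476872205683512 [0.0617 0.2229 0.0221] [-0.0473 -0.0186  0.0127] 0.07980575816955568 [ 0.0001  0.     -1.    ]
4682 [0.4923 0.0379 0.2082] ((490.02947998046875, 37.67197799682617), (55.412803649902344, 40.04143524169922), 6.455097675323486)
```

View pics/g.png

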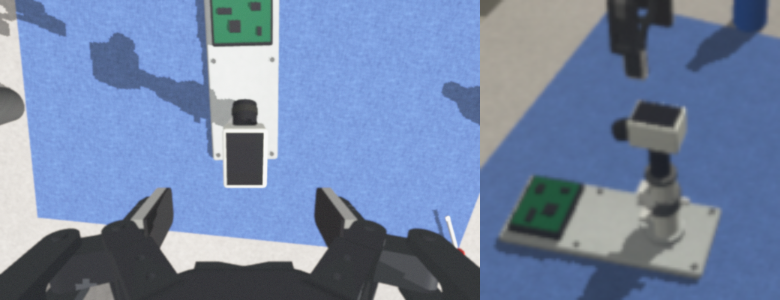

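The camera stays up by itself, its top at 0.208 (was 0.167, so lift ≈41.5 mm). It sits at yaw 6.5° (head ≈ −0.03), lens over the board, fingers clear.

```bash
python3 -c "
from station import *
print(hand_in())"
```

```text
the job is handed in; nothing more can be done
None
```

The camera is up at its working height and locked in the upper catch, and I handed the job in at about 14 s of the 54 s allowed; no verdict was reported.

- **Twist free:** I gripped the housing across its flats and turned it anticlockwise to head ≈ 0.93 rad while it was still down.
- **Raise:** I drew the column up in small steps until the pin met the upper roof at lift ≈ 0.0488 m. The wrist force was about 15 N there, so the pin saw roughly 12 N. I then backed off 1.5 mm.
- **Lock:** I turned it back clockwise to head ≈ −0.03 rad, just short of the hard stop at −0.06, which I did not press on. Lowering it, the pin landed in the seat 7 mm below the roof, as the text says, pressing with about 10 N.
- **Last checks after releasing and backing away:** The wrist camera put the housing top at 0.208 m against 0.167 m at the start, so lift ≈ 41.5 mm, with head ≈ −0.03 rad. The wrist force was about 0.

The arm stayed well clear of the flask, pot and screwdriver, but I did not re-measure where they stand. My estimate of the catch height from the side image was too coarse to use, so the height came from feel. No check failed.

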